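# Free the bangle post from the ratchet bar clamp

### The arm

A 7-joint arm with a two-finger parallel gripper is mounted at the origin on the work surface. World frame = base frame: x ahead of the robot, y to its left, z up, the work surface at z = 0. Lengths are in m, angles in rad, forces in N, time in s.
With the tool pointing down it reaches from about 0.425 to 0.925 m from the base axis. Payload 6.8 kg.
Tool frame: the origin (TCP) lies on the front face of the gripper's body, between the roots of the fingers; the fingertips stand 73 mm ahead of it and the grasp point (between the pads) lies 54 mm ahead of it; z points along the fingers, x is the direction in which the jaws open and shut, and the axes are right-handed (so a half turn about z gives the same grasp; the last joint's range is limited). The gripper opens to 85 mm and grips with 20 to 120 N. Pads are 22 mm wide; open, the fingers measure 114 mm over their backs; the gripper's body (76 mm by 85 mm) begins 54 mm behind the grasp point. The pads swing forward as they close: fully open they stand 13 mm farther back than shut.
Start: joints at [-1.286, 0.477, 0.022, 1.555, -0.011, 1.109, -0.083], TCP at [0.258, 0.624, 0.304] pointing down, gripper open.
Joint ranges: [-2.96, 2.96], [-0.34, 2.1], [-1.41, 1.46], [0.24, 2.44], [-1.37, 4.51], [0.17, 1.92], [-2.96, 2.96]. Speed limits (rad/s): [2.39, 2.39, 3.14, 3.14, 3.14, 3.14, 3.14].

### API

Orientations are given as a unit quaternion [w, x, y, z].
In Python, from station import get_obs, read_camera, hand_in gives the robot as it stands. The module is installed in compiled form; this text tells all that it offers.
- The arm moves only by the shell command python3 -m creep 'ROWS' [FORCE]. ROWS is JSON, a list that holds one entry, the list of rows, each a list of 7 numbers: the turn, a rotation vector about the tool's x, y, z in rad, then the shift along the tool's x, y, z in m, then the finger opening in m, from 0 to 0.0854. A call has 1 to 20 rows; each row shifts and turns the pose as measured when the row begins, along the tool's axes as they then stand; what a row does not reach is not made up. A row lasts 1/12 s, in which the tool goes at most 41.7 mm and 7.16 degrees, less where a joint would pass 70% of its speed; a pose out of reach is approached as far as the arm can. A call is refused whole if a number of a shift passes 0.0417 or a number of a turn 0.125, either way. A call with a gripper value outside its range is refused whole. The fingers move at their own pace and stop on an object; FORCE is the grip in N (left out, the last holds). Time passes only in rows, so rows that do not move let the fingers close. It gives the time, the measured TCP pose, the force and the opening at its end, in the units of the state.
- get_obs(): the state, without advancing time (a new reading comes with each control period).
- read_camera(name): name is "scene" or "side" or "wrist"; returns a dict with "color" (384x512x3 uint8, red, green, blue), "range_z" (384x512 float32, m along the optical axis (not along the pixel's ray), 0 where there is no reading), "fovy" (degrees; the focal length in pixels is half the picture's height over the tangent of half this angle, whatever the lens; pixels are square), "cx", "cy" (the principal point, pixels), "rvec" (rotation vector, rad) and "tvec" (3), from world to camera coordinates, as OpenCV has them. Camera axes: x right, y down, z forward; pixel columns grow to the right and rows downward; lengths in m; the calibration is good to about 2 mm. The wrist camera is an equidistant fisheye: a pixel r from the principal point sees the ray r / f radians off the axis. A picture is of the moment at which its call begins.
- hand_in(): hands the job in, once; it reports no verdict.
The state is a dict: "t": time; "q": joint angles; "joint_vel": joint speeds; "joint_torque": joint torques, N m; "eef_pos": TCP position; "tool_rot": TCP orientation; "contact_force": force on the tool from outside, world axes, zero at the start; "torque": the same for the moment, N m; "gripper_width": opening from 0.0 (shut) to 1.0 (fully open).
Only numpy, scipy, OpenCV 4.12 (cv2) and the standard library are available. Lean on these libraries where they do the work, as an engineer would, in place of code of your own. Each camera call takes 0.05 s, during which the arm holds its last target.

### The job

The stone setting on the silver cuff is finished, so open the bench clamp that holds its wooden post: press down the clamp's red thumb release, keep it down and push the sliding jaw all the way back along its bar to the end stop, then let the release spring up again. Do it with the fingertips only; leave the post with the cuff standing upright where it is, and leave everything else on the bench alone.

Things in the scene. Friction and masses are not known exactly. Their poses are not given: they have to be found in the camera images.
- clamp: Ratchet bar clamp lying flat on a fixed plywood board, 340 x 170 x 15 mm. Origin: centre of the board's underside, on the bench; x: along the bar, the way the jaw opens, from the fixed jaw (x = -150 mm, 67 mm high) to the rear bracket or end stop (x = 133 mm, 61 mm high); z up. The notched steel bar runs at y = +45 mm, its top 57 mm above the bench; the post stands at y about -35 mm.
- sliding_jaw (a joint): How far the black sliding jaw is open, in m: 0 as it starts, closed on the post; 0.105 against the end stop. It moves along the clamp's +x. The ratchet holds it against opening (3 mm of play) unless the red release is held down; then it slides with about 3 N plus a little drag when moved fast, and stays where it is left.
- release (a joint): Angle of the red thumb release, in rad: 0 at rest (pawl in the notches), 0.24 fully pressed; the pawl is clear of the notches above about 0.18. A spring brings it back; it must be held down for as long as the jaw is pushed back.
- release_pad (a point): Middle of the top of the red thumb release on the sliding jaw; moves with it. Pad 45 mm long along the clamp's x, 34 mm wide. At rest its free end (away from the thumb stop) is raised by 0.24 rad and this point is 78 mm above the bench, 21 mm from the thumb stop's face; fully pressed the pad is level, 71.5 mm above the bench. Pressing here takes 5 N at first, 9 N at the bottom.
- thumb_stop (a point): Middle of the upright face of the black thumb stop, a ridge 40 mm wide on the sliding jaw at the end of the red pad; its top is 95 mm above the bench, this point 85 mm. The face looks along the clamp's -x over the pad: a fingertip that holds the pad down pushes the jaw open (clamp's +x) against it.
- end_stop (a point): Middle of the face of the rear bracket, part of the clamp, that the tail of the sliding jaw meets when fully open. It lies straight along the clamp's +x from the thumb stop, 35 mm lower.
- post_center (a point): Half-way up the dark wooden setting post, 46 mm in diameter, 94 mm high, standing loose on the clamp's board (foot 15 mm above the bench) between the soft pads of the jaws, its axis about 80 mm from the bar. A silver cuff 66 mm across sits saddle-wise in the slot of its head, across the clamp. To be left standing where it is.
- spare_post: Bystander: a second dark setting post, 46 mm in diameter, 94 mm high, without a cuff, standing on the bench. Origin at its foot.
- cuff_blank: Bystander: plain silver bangle, 67 mm across, 9 mm high, lying flat. Origin at the centre of its underside.
- loupe: Bystander: black eyeglass loupe, 36 mm across, 34 mm high. Origin at the centre of its underside.
- graver: Bystander: graver 115 mm long with a mushroom-shaped wooden handle, lying. Origin under its middle.
- ring_clamp: Bystander: wooden hand ring clamp with a brass band, 125 mm long, lying. Origin under its middle.
- hammer: Bystander: small hammer, 220 mm long, lying. Origin under its middle.
- paste_tin: Bystander: round tin, 70 mm across, 30 mm high. Origin at the centre of its underside.
- bench_block: Bystander: steel bench block on a rubber foot, 75 x 75 x 23 mm. Origin at the centre of its underside.
There are look-alikes about, which are no part of the job. Leave any pink or yellow look-alike of the part that bears post_center alone.

How it is judged:
By the outcome, as a careful person would: the job done as asked, in the order asked, and still so for the second after the job is handed in, with the robot touching nothing.
It also fails if it takes over 51 s, if anything falls off the work surface, if the arm or the gripper's body presses on something with over 40 N, if the wrist force passes 120 N, or if a joint passes its speed limit or range.

## Working session

There is one attempt and no reset: what is moved stays moved. The work goes in short steps, Python scripts to look and compute and a shell command to move; the robot and the scene stay as the last step left them, time stands still between calls to the robot, and variables do not carry over. Pictures are saved under pics/ and viewed, and the job is handed in when it is done.

```bash
mkdir -p pics; cat > h.py <<'E'
import numpy as np, cv2
from station import get_obs, read_camera
from scipy.spatial.transform import Rotation as R
def f(c): return c['color'].shape[0]/2/np.tan(np.radians(c['fovy'])/2)
def world(c,u,v,z=None):
    F=f(c); Rm=cv2.Rodrigues(np.array(c['rvec'],float))[0]; t=np.array(c['tvec'],float).ravel()
    d=np.array([(u-c['cx'])/F,(v-c['cy'])/F,1.])
    o=-Rm.T@t; dw=Rm.T@d
    if z is None:
        s=c['range_z'][int(round(v)),int(round(u))]
    else: s=(z-o[2])/dw[2]
    return o+s*dw
def cloud(c):
    F=f(c); Rm=cv2.Rodrigues(np.array(c['rvec'],float))[0]; t=np.array(c['tvec'],float).ravel()
    v,u=np.mgrid[:384,:512]; Z=c['range_z']
    P=np.stack([(u-c['cx'])/F*Z,(v-c['cy'])/F*Z,Z],-1)
    return (P-t)@Rm
def save(c,n,s=1.5): cv2.imwrite(n,cv2.resize(c['color'][:,:,::-1],None,fx=s,fy=s))
E
python3 - <<'E'
from h import *
import pickle
print(get_obs())
for n in('scene','side'):
    c=read_camera(n); save(c,f'pics/{n}0.png'); pickle.dump(c,open(n+'0.pkl','wb')); print(n,c['fovy'],c['cx'],c['cy'],c['rvec'],c['tvec'])
E
```

```text
{'t': 0.0, 'q': array([-1.28611528,  0.47781807,  0.02233859,  1.55644573, -0.01151639,
        1.10925891, -0.08313551]), 'joint_vel': array([-2.39203012e-04,  3.67855079e-04,  3.99506869e-04, -1.17449816e-03,
        2.19892925e-06, -1.19801279e-03,  4.72233812e-04]), 'joint_torque': array([ 7.23651337e-04, -5.96459091e+01,  1.60765573e+00, -2.81192422e+01,
        1.24157500e-02,  9.33847041e-03,  8.92821731e-06]), 'eef_pos': array([0.25819079, 0.62318435, 0.30291592]), 'tool_rot': array([ 5.48999935e-04,  8.31497641e-01,  5.55527553e-01, -7.14465746e-04]), 'contact_force': array([0.09642898, 0.1656959 , 0.0742649 ]), 'torque': array([-0.00342166,  0.05029063, -0.04550158]), 'gripper_width': 1.0006605210517028}
scene 50.40349377534951 259.5871006509641 184.81270406161198 [ 1.95776697  1.63774983 -0.56230758] [-0.11296882 -0.35243845  1.71629141]
side 42.19088771037782 260.3211980332304 190.77605638235235 [ 2.1225795  -0.83343654  0.40154491] [-0.38432056  0.31810063  1.24124243]
```

View pics/scene0.png

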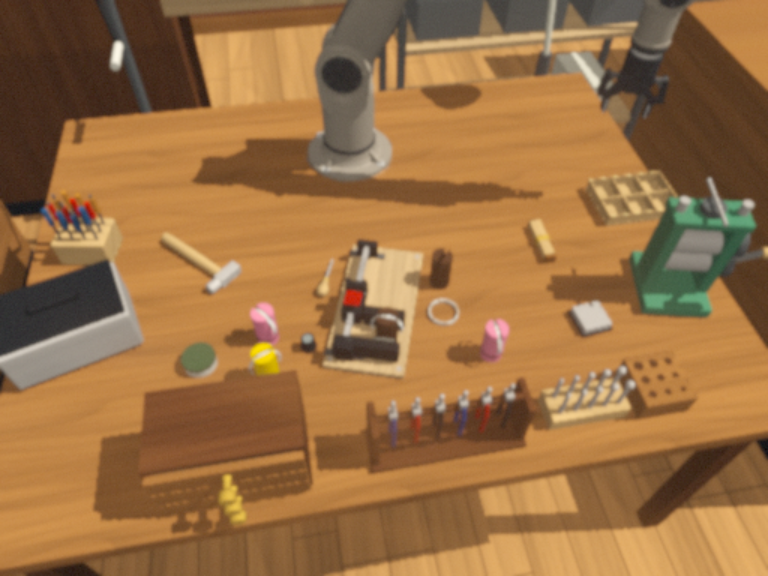

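View pics/side0.png

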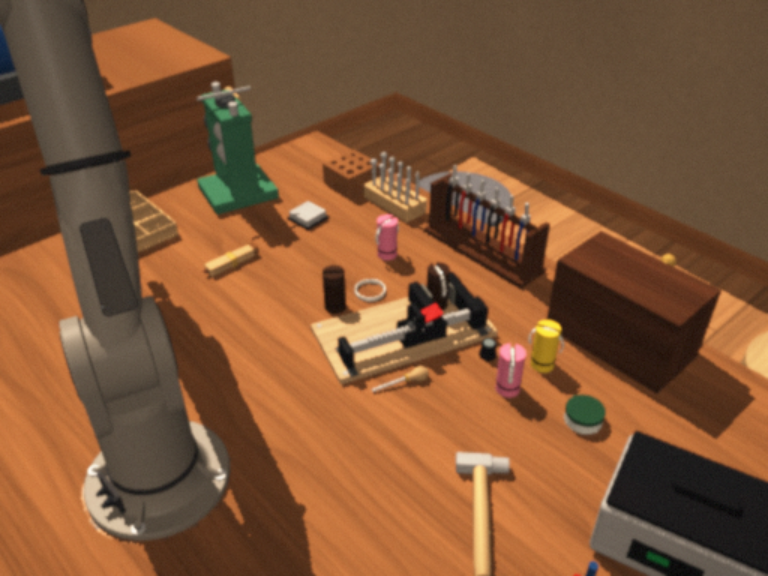

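The scene view shows the clamp's red pad at about (353,298) of the 1.5x picture, with the rear bracket at (365,248) and the fixed jaw at (365,345). The jaw therefore opens toward the robot. The side view shows the pad at (432,313).

```bash
python3 - <<'E'
from h import *
import pickle
for n,roi in(('scene',(210,150,300,260)),('side',(200,160,350,260))):
    c=pickle.load(open(n+'0.pkl','rb')); P=cloud(c)
    u0,v0,u1,v1=roi
    hsv=cv2.cvtColor(c['color'],cv2.COLOR_RGB2HSV)
    m=((hsv[...,0]<6)|(hsv[...,0]>174))&(hsv[...,1]>190)&(hsv[...,2]>130)
    mm=np.zeros_like(m); mm[v0:v1,u0:u1]=m[v0:v1,u0:u1]
    v,u=np.nonzero(mm); print(n,len(u),u.mean(),v.mean(), 'ray z=.078',world(c,u.mean(),v.mean(),.078),'depth',np.median(P[mm],0), P[mm].min(0),P[mm].max(0))
    # board points: z 0.012..0.018
    bm=np.zeros_like(m); S=P[...,2]
    sel=(S>.010)&(S<.020); bm[v0-10:v1+10,u0-10:u1+10]=sel[v0-10:v1+10,u0-10:u1+10]
    # largest component
    k,l,st,_=cv2.connectedComponentsWithStats(bm.astype(np.uint8)); i=1+np.argmax(st[1:,4])
    pts=P[l==i][:,:2].astype(np.float32); r=cv2.minAreaRect(pts*1000); print('board',st[i],r,cv2.boxPoints(r))
    cr=c['color'][v0:v1,u0:u1,::-1]; cv2.imwrite(f'pics/{n}crop.png',cv2.resize(cr,None,fx=5,fy=5,interpolation=cv2.INTER_CUBIC))
E
```

```text
scene 102 234.7941176470588 198.2156862745098 ray z=.078 [ 0.56710675 -0.07141932  0.078     ] depth [ 0.56682717 -0.0715296   0.07811193] [ 0.53982326 -0.09119854  0.05463247] [ 0.58993632 -0.04928606  0.08653417]
board [ 215  165   67   86 2078] ((546.2094116210938, -18.036575317382812), (171.39588928222656, 342.7679138183594), 70.77303314208984) [[ 356.16373   -42.515774]
 [ 679.8125   -155.39307 ]
 [ 736.2551      6.442623]
 [ 412.60632   119.319916]]
side 111 287.5765765765766 207.7027027027027 ray z=.078 [ 0.56612333 -0.07220441  0.078     ] depth [ 0.56445213 -0.07496791  0.07992075] [ 0.53637914 -0.09211639  0.02302756] [ 0.63434307 -0.03131807  0.09556437]
board [ 207  198  125   56 2320] ((545.140625, -18.55950927734375), (177.8703155517578, 344.8135681152344), 70.18714141845703) [[ 352.795     -43.79301 ]
 [ 677.19727  -160.66724 ]
 [ 737.4862      6.673992]
 [ 413.08398   123.54822 ]]
```

```bash
ls pics
```

```text
scene0.png
scenecrop.png
side0.png
sidecrop.png
```

View pics/scenecrop.png

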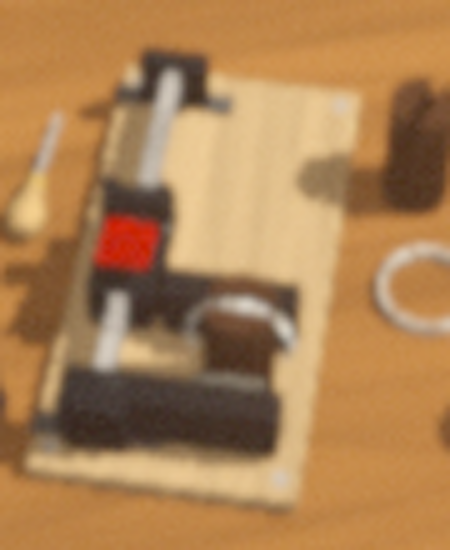

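View pics/sidecrop.png

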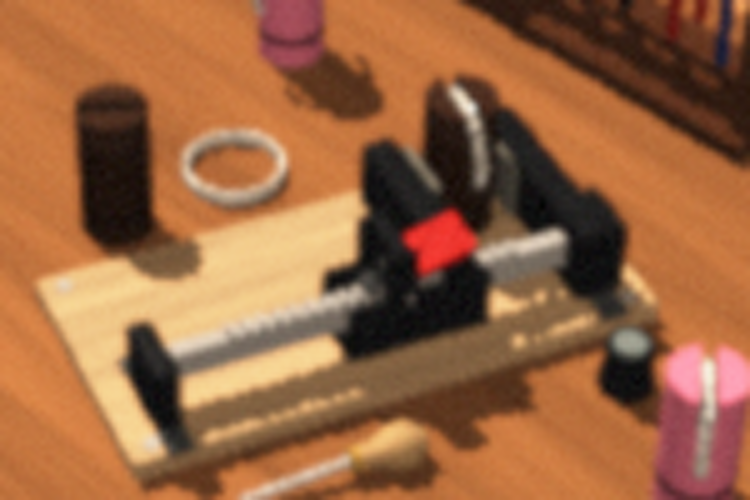

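Both views agree: the pad is at about (0.567, -0.072, 0.078), and in clamp coordinates it lies at y = +44 mm against the 45 given. The clamp +x axis points at about 160.5° in the world, so the tool's y axis is almost along it already. I'll travel at height with the fingers shut.

```bash
python3 -m creep '[[[0,0,0,-0.02,0.02,0,0],[0,0,0,-0.026,0.027,0,0],[0,0,0,-0.026,0.027,0,0],[0,0,0,-0.026,0.027,0,0],[0,0,0,-0.026,0.027,0,0],[0,0,0,-0.026,0.027,0,0],[0,0,0,-0.026,0.027,0,0],[0,0,0,-0.026,0.027,0,0],[0,0,0,-0.026,0.027,0,0],[0,0,0,-0.026,0.027,0,0],[0,0,0,-0.026,0.027,0,0],[0,0,0,-0.026,0.027,0,0],[0,0,0,-0.026,0.027,0,0],[0,0,0,-0.026,0.027,0,0],[0,0,0,-0.02,0.02,0,0],[0,0,0,0,0,0,0]]]' 30
cat > where.py <<'E'
from h import *
import sys
yaw=np.radians(160.5); cx=np.array([np.cos(yaw),np.sin(yaw),0]); cy=np.array([-cx[1],cx[0],0])
o=get_obs(); q=o['tool_rot']; Rm=R.from_quat([q[1],q[2],q[3],q[0]]).as_matrix()
p=o['eef_pos']; tip=p+.073*Rm[:,2]; pad=np.array([.5665,-.072,.078])
print('t',o['t'],'tcp',p.round(4),'tip',tip.round(4),'F clamp',[round(float(o['contact_force']@a),1) for a in(cx,cy)],round(float(o['contact_force'][2]),1),'gw',round(o['gripper_width'],3))
d=tip-pad; print('tip rel pad in clamp: x %.4f y %.4f z %.4f'%(d@cx,d@cy,tip[2]))
tgt=pad+0.0*cx
w=np.r_[(tgt-p)[:2],0]; print('shift to pad in tool axes',(Rm.T@w).round(4))
print('yaw of -tooly',np.degrees(np.arctan2(-Rm[1,1],-Rm[0,1])),'tool z',Rm[:,2].round(4),'clamp x in tool',(Rm.T@cx).round(4))
print('q',o['q'].round(3))
E
python3 where.py
```

```text
t: 1.43
eef_pos: [0.4791, 0.1015, 0.2967]
tool_rot: [0.0, 0.829, 0.559, -0.005]
contact_force: [-0.4, -0.9, 0.1]
gripper_width: 0.001
t 1.4333 tcp [0.4791 0.1015 0.2967] tip [0.4785 0.1011 0.2237] F clamp [0.0, 0.9] 0.1 gw 0.001
tip rel pad in clamp: x 0.1407 y -0.1337 z 0.2237
shift to pad in tool axes [-0.1279  0.1462  0.0003]
yaw of -tooly 157.90932606055307 tool z [-0.0083 -0.0062 -0.9999] clamp x in tool [-0.0452 -0.999   0.0058]
q [-0.589  0.182  0.285  2.006 -0.058  0.971  0.91 ]
```

```bash
python3 -m creep '[[[-0.005,0.009,-0.045,-0.02,0.023,0,0],[0,0,0,-0.022,0.024,0,0],[0,0,0,-0.022,0.024,0,0],[0,0,0,-0.022,0.024,0.005,0],[0,0,0,-0.021,0.024,0.01,0],[0,0,0,-0.015,0.015,0.015,0],[0,0,0,0,0,0.02,0],[0,0,0,0,0,0.015,0],[0,0,0,0,0,0,0]]]'
python3 where.py
```

```text
t: 2.18
eef_pos: [0.5669, -0.0662, 0.2279]
tool_rot: [-0.0, 0.816, 0.578, 0.0]
contact_force: [-1.0, 0.5, -0.5]
gripper_width: -0.001
t 2.1833 tcp [ 0.5669 -0.0662  0.2279] tip [ 0.5669 -0.0662  0.1549] F clamp [1.1, -0.1] -0.5 gw -0.001
tip rel pad in clamp: x 0.0016 y -0.0056 z 0.1549
shift to pad in tool axes [-0.0056  0.0015 -0.    ]
yaw of -tooly 160.55470376821657 tool z [ 1.e-04  5.e-04 -1.e+00] clamp x in tool [ 1.e-03 -1.e+00  1.e-04]
q [-0.27   0.407  0.354  1.901 -0.182  0.865  1.407]
```

```bash
python3 -m creep '[[[0,0,0,-0.006,-0.002,0.01,0],[0,0,0,0,0,0.02,0],[0,0,0,0,0,0.015,0],[0,0,0,0,0,0,0]]]'
python3 where.py; python3 - <<'E'
from h import *
import pickle
ims=[]
for n,roi in(('scene',(210,140,300,250)),('side',(230,120,350,240))):
    c=read_camera(n); u0,v0,u1,v1=roi; cv2.imwrite(f'pics/{n}1.png',cv2.resize(c['color'][v0:v1,u0:u1,::-1],None,fx=5,fy=5,interpolation=cv2.INTER_CUBIC))
c=read_camera('wrist'); save(c,'pics/wrist1.png')
E
```

```text
t: 2.52
eef_pos: [0.5625, -0.0701, 0.1818]
tool_rot: [-0.0, 0.816, 0.579, 0.001]
contact_force: [-0.7, 0.5, 0.4]
gripper_width: -0.0
t 2.5167 tcp [ 0.5625 -0.0701  0.1818] tip [ 0.5626 -0.07    0.1088] F clamp [0.8, -0.2] 0.4 gw -0.0
tip rel pad in clamp: x 0.0044 y -0.0006 z 0.1088
shift to pad in tool axes [-0.0005  0.0044  0.    ]
yaw of -tooly 160.69059601804565 tool z [ 9.0e-04  1.4e-03 -1.0e+00] clamp x in tool [ 3.3e-03 -1.0e+00 -4.0e-04]
q [-0.244  0.464  0.332  1.942 -0.214  0.768  1.444]
```

View pics/scene1.png

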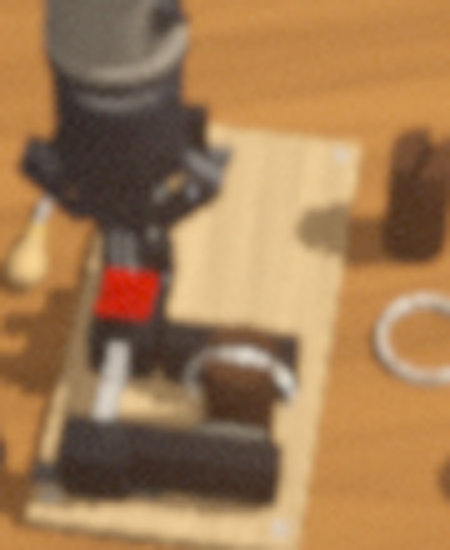

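View pics/side1.png

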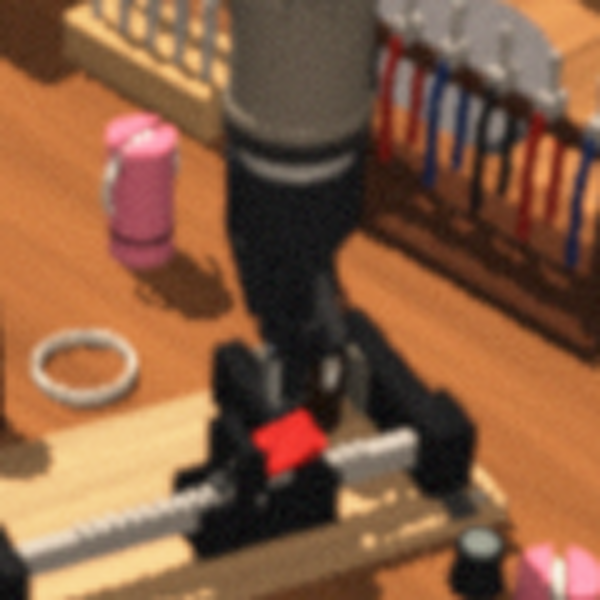

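View pics/wrist1.png

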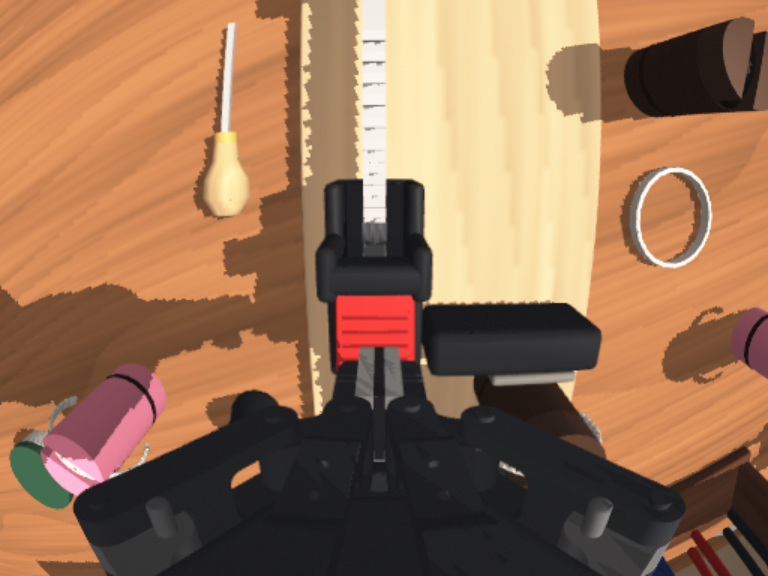

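```bash
python3 - <<'E'
from h import *
import pickle
yaw=np.radians(160.5); cx=np.array([np.cos(yaw),np.sin(yaw)]); cy=np.array([-cx[1],cx[0]])
pad=np.array([.5665,-.072])
for n in('scene','side'):
    c=pickle.load(open(n+'0.pkl','rb')); P=cloud(c).reshape(-1,3)
    d=P[:,:2]-pad; a=np.c_[d@cx,d@cy,P[:,2]]
    m=(a[:,0]>-110)&(a[:,0]<80)&(a[:,1]>-130)&(a[:,1]<-.03)&(a[:,0]>-.12)&(a[:,0]<.08)&(a[:,1]>-.13)
    b=a[m&(a[:,2]>.085)&(a[:,2]<.2)]; print(n,len(b),b.min(0).round(3),b.max(0).round(3),np.median(b,0).round(3))
    b=a[(abs(a[:,0])<.05)&(abs(a[:,1])<.03)&(a[:,2]>.085)]; print(' stop',b.min(0).round(3),b.max(0).round(3),np.median(b,0).round(3),len(b))
E
```

```text
scene 224 [-0.08  -0.113  0.085] [-0.032 -0.053  0.114] [-0.061 -0.084  0.107]
 stop [-0.02  -0.022  0.085] [0.042 0.022 0.1  ] [0.028 0.    0.094] 74
side 206 [-0.077 -0.104  0.086] [-0.028 -0.051  0.114] [-0.05  -0.072  0.107]
 stop [-0.015 -0.022  0.085] [0.045 0.026 0.099] [0.035 0.004 0.094] 87
```

Post and cuff top out at 114 mm, and their near edge is about 30 mm ahead of the pad's middle. They are clear of the gripper. The wrist view shows the tip lined up with the pad, across its width, at (380,330). Now I'll go down.

```bash
python3 -m creep '[[[0,0,0,0,0,0.015,0],[0,0,0,0,0,0.01,0],[0,0,0,0,0,0.004,0],[0,0,0,0,0,0,0]]]'
python3 where.py; python3 -m creep '[[[0,0,0,0,0,0.003,0],[0,0,0,0,0,0.003,0]]]'
python3 where.py
```

```text
t: 3.0
eef_pos: [0.5675, -0.0698, 0.1596]
tool_rot: [0.003, 0.815, 0.579, 0.006]
contact_force: [-0.6, 0.8, 0.3]
gripper_width: -0.002
t 3.0 tcp [ 0.5675 -0.0698  0.1596] tip [ 0.5685 -0.0696  0.0866] F clamp [0.9, -0.6] 0.3 gw -0.002
tip rel pad in clamp: x -0.0011 y -0.0029 z 0.0866
shift to pad in tool axes [-0.0024 -0.0002 -0.    ]
yaw of -tooly 160.74940131018755 tool z [ 0.0141  0.0021 -0.9999] clamp x in tool [ 0.0044 -0.9999 -0.0126]
q [-0.23   0.499  0.316  1.951 -0.234  0.712  1.461]
t: 3.17
eef_pos: [0.5684, -0.0698, 0.1547]
tool_rot: [0.004, 0.815, 0.579, 0.007]
contact_force: [-0.2, 0.1, -0.5]
gripper_width: 0.003
t 3.1667 tcp [ 0.5684 -0.0698  0.1547] tip [ 0.5696 -0.0696  0.0817] F clamp [0.2, -0.0] -0.5 gw 0.003
tip rel pad in clamp: x -0.0022 y -0.0033 z 0.0817
shift to pad in tool axes [-0.0027 -0.0011 -0.    ]
yaw of -tooly 160.75277159225374 tool z [ 0.0164  0.0021 -0.9999] clamp x in tool [ 0.0045 -0.9999 -0.0148]
q [-0.227  0.507  0.313  1.952 -0.238  0.701  1.464]
```

```bash
python3 -m creep '[[[0.015,-0.007,0,-0.003,-0.004,-0.001,0],[0,0,0,0,0,0,0]]]'
python3 where.py; python3 -m creep '[[[0.002,0,0,0,-0.001,0.003,0],[0.002,0,0,0,-0.001,0.003,0]]]'
python3 where.py
```

```text
t: 3.33
eef_pos: [0.5633, -0.0714, 0.1558]
tool_rot: [-0.001, 0.815, 0.579, -0.001]
contact_force: [0.3, 0.1, -0.0]
gripper_width: -0.001
t 3.3333 tcp [ 0.5633 -0.0714  0.1558] tip [ 0.5632 -0.0714  0.0828] F clamp [-0.3, -0.2] -0.0 gw -0.001
tip rel pad in clamp: x 0.0033 y 0.0005 z 0.0828
shift to pad in tool axes [ 0.0005  0.0032 -0.    ]
yaw of -tooly 160.76153758568762 tool z [-1.6e-03  4.0e-04 -1.0e+00] clamp x in tool [ 0.0046 -1.      0.0016]
q [-0.229  0.505  0.317  1.953 -0.232  0.72   1.462]
t: 3.5
eef_pos: [0.5626, -0.0712, 0.1509]
tool_rot: [-0.001, 0.815, 0.579, -0.0]
contact_force: [2.3, -1.6, 6.5]
gripper_width: 0.004
t 3.5 tcp [ 0.5626 -0.0712  0.1509] tip [ 0.5625 -0.0711  0.0779] F clamp [-2.8, 0.8] 6.5 gw 0.004
tip rel pad in clamp: x 0.0041 y 0.0005 z 0.0779
shift to pad in tool axes [ 0.0005  0.0039 -0.    ]
yaw of -tooly 160.74310854533203 tool z [-0.002   0.0013 -1.    ] clamp x in tool [ 0.0042 -1.      0.0023]
q [-0.226  0.512  0.314  1.956 -0.236  0.711  1.465]
```

```bash
python3 -m creep '[[[0.001,0,0,0,0,0.003,0],[0.001,0,0,0,0,0.003,0],[0.001,0,0,0,0,0.003,0]]]'
python3 where.py
```

```text
t: 3.75
eef_pos: [0.5651, -0.0722, 0.144]
tool_rot: [-0.0, 0.816, 0.579, 0.001]
contact_force: [-1.7, 0.6, 11.7]
gripper_width: -0.004
t 3.75 tcp [ 0.5651 -0.0722  0.144 ] tip [ 0.5652 -0.0721  0.071 ] F clamp [1.8, 0.0] 11.7 gw -0.004
tip rel pad in clamp: x 0.0011 y 0.0005 z 0.0710
shift to pad in tool axes [0.0007 0.0012 0.    ]
yaw of -tooly 160.69304034668622 tool z [ 0.0016  0.0017 -1.    ] clamp x in tool [ 0.0034 -1.     -0.001 ]
q [-0.219  0.524  0.309  1.955 -0.242  0.696  1.471]
```

The pad is level, with the tip at 71.0 mm and 11.7 N. Now I'll slide to the thumb stop and keep pressing.

```bash
python3 -m creep '[[[0,0,0,0,-0.002,0.002,0],[0,0,0,0,-0.004,0.002,0],[0,0,0,0,-0.004,0.002,0]]]'
python3 where.py
```

```text
t: 4.0
eef_pos: [0.5631, -0.0718, 0.1443]
tool_rot: [0.006, 0.816, 0.578, 0.008]
contact_force: [1.6, -1.7, 13.1]
gripper_width: -0.002
t 4.0 tcp [ 0.5631 -0.0718  0.1443] tip [ 0.5645 -0.0719  0.0713] F clamp [-2.1, 1.1] 13.1 gw -0.002
tip rel pad in clamp: x 0.0019 y 0.0005 z 0.0713
shift to pad in tool axes [0.001  0.0032 0.0001]
yaw of -tooly 160.56085006421273 tool z [ 1.940e-02 -6.000e-04 -9.998e-01] clamp x in tool [ 0.0012 -0.9998 -0.0185]
q [-0.222  0.516  0.308  1.971 -0.244  0.671  1.469]
```

```bash
python3 -m creep '[[[0.012,-0.003,0,0,-0.004,0.002,0],[0.01,-0.002,0,0,-0.004,0.002,0],[0.005,0,0,0,-0.004,0.002,0],[0.005,0,0,0,-0.004,0.002,0]]]'
python3 where.py
```

```text
t: 4.33
eef_pos: [0.5588, -0.0704, 0.1444]
tool_rot: [0.004, 0.817, 0.576, 0.006]
contact_force: [1.0, -1.8, 11.2]
gripper_width: 0.005
t 4.3333 tcp [ 0.5588 -0.0704  0.1444] tip [ 0.5599 -0.0703  0.0714] F clamp [-1.5, 1.3] 11.2 gw 0.005
tip rel pad in clamp: x 0.0068 y 0.0006 z 0.0714
shift to pad in tool axes [0.0011 0.0077 0.0001]
yaw of -tooly 160.40590322836883 tool z [ 0.0148  0.0013 -0.9999] clamp x in tool [-0.0016 -0.9999 -0.0136]
q [-0.225  0.511  0.309  1.978 -0.244  0.672  1.466]
```

```bash
python3 -m creep '[[[0.01,-0.002,0,0,-0.005,0.002,0],[0.008,-0.002,0,0,-0.005,0.002,0],[0.006,0,0,0,-0.005,0.002,0],[0.006,0,0,0,-0.005,0.002,0]]]'
python3 where.py
```

```text
t: 4.67
eef_pos: [0.5511, -0.0678, 0.1443]
tool_rot: [0.002, 0.818, 0.575, 0.006]
contact_force: [3.4, -2.9, 9.7]
gripper_width: 0.001
t 4.6667 tcp [ 0.5511 -0.0678  0.1443] tip [ 0.552  -0.0676  0.0713] F clamp [-4.2, 1.6] 9.7 gw 0.001
tip rel pad in clamp: x 0.0151 y 0.0007 z 0.0713
shift to pad in tool axes [0.0013 0.0159 0.0002]
yaw of -tooly 160.24705096436074 tool z [ 0.0127  0.0032 -0.9999] clamp x in tool [-0.0043 -0.9999 -0.0109]
q [-0.23   0.502  0.309  1.996 -0.245  0.666  1.461]
```

```bash
python3 -m creep '[[[0.008,-0.002,-0.002,0,-0.005,0.003,0],[0.006,-0.002,-0.002,0,-0.005,0.003,0],[0.006,0,-0.002,0,-0.005,0.003,0],[0.006,0,-0.002,0,-0.005,0.003,0]]]'
python3 where.py
python3 - <<'E'
from h import *
for n,roi in(('scene',(210,140,300,250)),('side',(230,120,350,240))):
    c=read_camera(n); u0,v0,u1,v1=roi; cv2.imwrite(f'pics/{n}2.png',cv2.resize(c['color'][v0:v1,u0:u1,::-1],None,fx=5,fy=5,interpolation=cv2.INTER_CUBIC))
c=read_camera('wrist'); save(c,'pics/wrist2.png')
E
```

```text
t: 5.0
eef_pos: [0.5471, -0.0666, 0.144]
tool_rot: [0.006, 0.817, 0.577, 0.01]
contact_force: [1.5, -2.2, 17.6]
gripper_width: -0.002
t 5.0 tcp [ 0.5471 -0.0666  0.144 ] tip [ 0.5488 -0.0664  0.071 ] F clamp [-2.2, 1.5] 17.6 gw -0.002
tip rel pad in clamp: x 0.0186 y 0.0006 z 0.0710
shift to pad in tool axes [0.0014 0.0201 0.0004]
yaw of -tooly 160.47848171116527 tool z [ 0.0234  0.0031 -0.9997] clamp x in tool [-2.000e-04 -9.998e-01 -2.110e-02]
q [-0.231  0.493  0.306  2.012 -0.245  0.647  1.465]
```

View pics/side2.png

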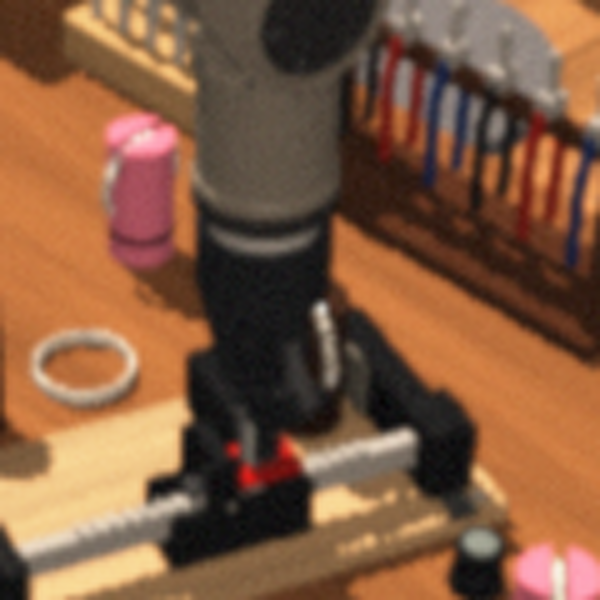

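View pics/wrist2.png

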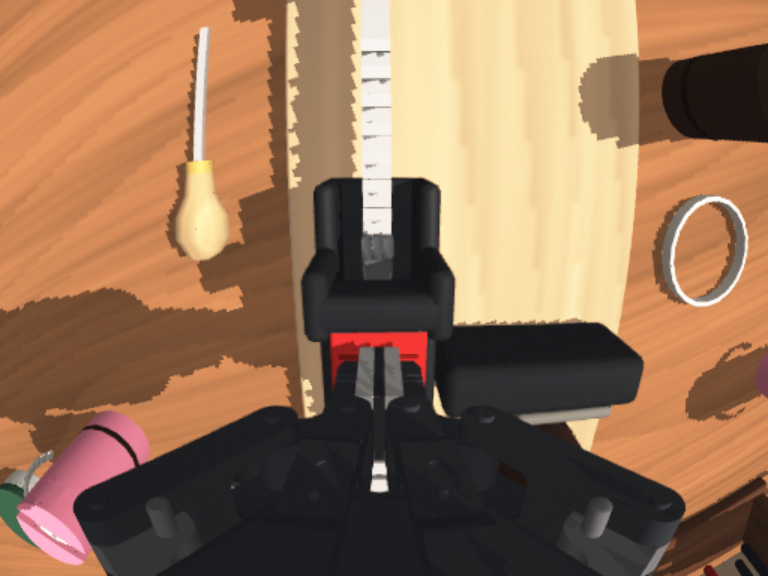

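The jaw is moving with the pad held level; the tip drags it by friction, and a small strip of red still shows between tip and stop. The post is still upright. I'll keep pushing.

```bash
python3 -m creep '[[[0.015,-0.003,-0.001,0,-0.006,0.002,0],[0.01,-0.003,-0.001,0,-0.006,0.002,0],[0.008,-0.001,-0.001,0,-0.006,0.002,0],[0.008,0,-0.001,0,-0.006,0.002,0],[0.008,0,-0.001,0,-0.006,0.002,0],[0.008,0,-0.001,0,-0.006,0.002,0]]]'
python3 where.py
```

```text
t: 5.65
eef_pos: [0.5305, -0.0611, 0.1441]
tool_rot: [-0.001, 0.816, 0.577, 0.007]
contact_force: [1.9, -2.7, 11.7]
gripper_width: -0.004
t 5.65 tcp [ 0.5305 -0.0611  0.1441] tip [ 0.5313 -0.0604  0.0711] F clamp [-2.7, 1.9] 11.7 gw -0.004
tip rel pad in clamp: x 0.0371 y 0.0008 z 0.0711
shift to pad in tool axes [0.0017 0.0376 0.0003]
yaw of -tooly 160.54230827931823 tool z [ 0.01    0.0092 -0.9999] clamp x in tool [ 8.0e-04 -1.0e+00 -6.4e-03]
q [-0.239  0.475  0.304  2.043 -0.245  0.647  1.46 ]
```

```bash
python3 -m creep '[[[0.008,-0.004,0,0,-0.006,0.0025,0],[0.008,-0.004,0,0,-0.006,0.0025,0],[0.008,-0.004,0,0,-0.006,0.0025,0],[0.008,-0.003,0,0,-0.006,0.002,0],[0.008,-0.003,0,0,-0.006,0.002,0],[0.008,-0.002,0,0,-0.006,0.002,0],[0.008,-0.002,0,0,-0.006,0.002,0],[0.008,-0.002,0,0,-0.006,0.002,0]]]'
python3 where.py
```

```text
t: 6.32
eef_pos: [0.5099, -0.0531, 0.144]
tool_rot: [0.0, 0.818, 0.575, 0.001]
contact_force: [1.4, -2.6, 13.4]
gripper_width: -0.005
t 6.3167 tcp [ 0.5099 -0.0531  0.144 ] tip [ 0.51  -0.053  0.071] F clamp [-2.2, 2.0] 13.4 gw -0.005
tip rel pad in clamp: x 0.0596 y 0.0010 z 0.0710
shift to pad in tool axes [0.0014 0.0597 0.0001]
yaw of -tooly 160.14082659808375 tool z [ 2.4e-03  6.0e-04 -1.0e+00] clamp x in tool [-0.0063 -1.     -0.0021]
q [-0.272  0.45   0.315  2.089 -0.232  0.632  1.426]
```

```bash
python3 -m creep '[[[0.007,-0.002,-0.002,0,-0.006,0.002,0],[0.007,-0.002,-0.002,0,-0.006,0.002,0],[0.007,-0.002,-0.002,0,-0.006,0.002,0],[0.007,-0.002,-0.002,0,-0.006,0.002,0],[0.007,-0.002,-0.002,0,-0.006,0.002,0],[0.007,-0.002,-0.002,0,-0.006,0.002,0],[0.007,-0.002,-0.002,0,-0.006,0.002,0],[0.007,-0.002,-0.002,0,-0.006,0.002,0]]]'
python3 where.py
python3 - <<'E'
from h import *
c=read_camera('side'); u0,v0,u1,v1=(200,120,320,240); cv2.imwrite('pics/side3.png',cv2.resize(c['color'][v0:v1,u0:u1,::-1],None,fx=5,fy=5,interpolation=cv2.INTER_CUBIC))
c=read_camera('wrist'); save(c,'pics/wrist3.png')
E
```

```text
t: 6.98
eef_pos: [0.488, -0.0452, 0.144]
tool_rot: [0.002, 0.816, 0.578, 0.0]
contact_force: [2.5, -2.7, 13.5]
gripper_width: -0.003
t 6.9833 tcp [ 0.488  -0.0452  0.144 ] tip [ 0.4882 -0.0454  0.071 ] F clamp [-3.2, 1.7] 13.5 gw -0.003
tip rel pad in clamp: x 0.0827 y 0.0011 z 0.0710
shift to pad in tool axes [0.0008 0.0829 0.0002]
yaw of -tooly 160.63585332243903 tool z [ 0.0022 -0.0025 -1.    ] clamp x in tool [ 0.0024 -1.     -0.003 ]
q [-0.296  0.421  0.317  2.14  -0.221  0.608  1.41 ]
```

View pics/side3.png

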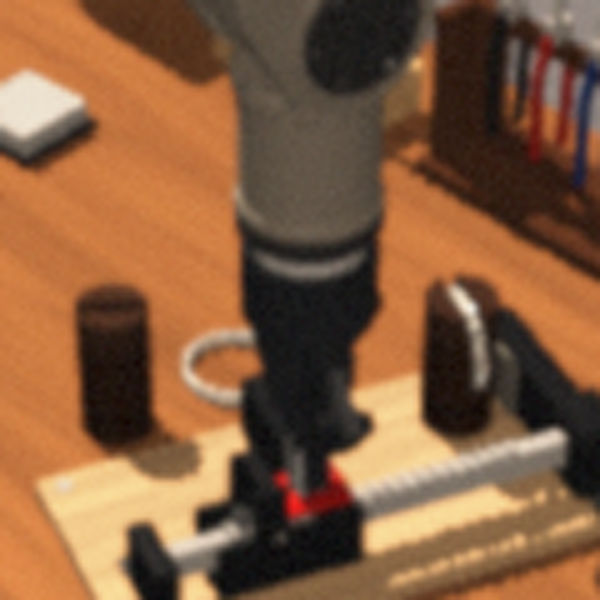

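View pics/wrist3.png

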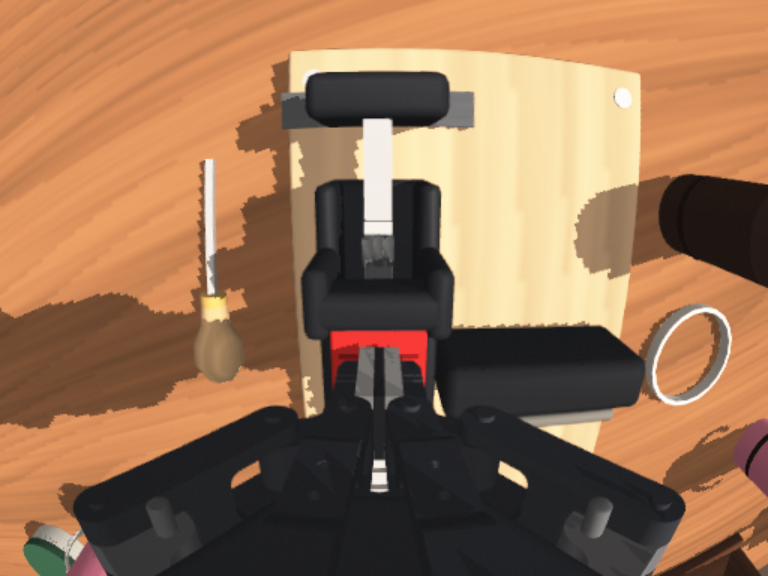

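The post and cuff stand untouched. The jaw has about 30 mm left to the bracket, so I'll continue.

```bash
python3 -m creep '[[[0.007,-0.001,0,0,-0.006,0.002,0],[0.007,-0.001,0,0,-0.006,0.002,0],[0.007,-0.001,0,0,-0.006,0.002,0],[0.007,-0.001,0,0,-0.006,0.002,0],[0.007,-0.001,0,0,-0.006,0.002,0],[0.007,-0.001,0,0,-0.006,0.002,0],[0.007,-0.001,0,0,-0.006,0.002,0]]]'
python3 where.py
python3 -m creep '[[[0.007,-0.001,0,0,-0.006,0.002,0],[0.007,-0.001,0,0,-0.006,0.002,0],[0.007,-0.001,0,0,-0.006,0.002,0]]]'
python3 where.py
```

```text
t: 7.67
eef_pos: [0.4692, -0.0391, 0.144]
tool_rot: [0.0, 0.818, 0.575, 0.002]
contact_force: [2.3, -3.2, 15.4]
gripper_width: 0.001
t 7.6667 tcp [ 0.4692 -0.0391  0.144 ] tip [ 0.4695 -0.0389  0.071 ] F clamp [-3.2, 2.3] 15.4 gw 0.001
tip rel pad in clamp: x 0.1025 y 0.0012 z 0.0710
shift to pad in tool axes [0.002  0.1027 0.0003]
yaw of -tooly 160.16618207361688 tool z [ 0.0043  0.002  -1.    ] clamp x in tool [-0.0058 -1.     -0.0034]
q [-0.312  0.395  0.317  2.184 -0.222  0.587  1.393]
t: 7.92
eef_pos: [0.4637, -0.0369, 0.1445]
tool_rot: [0.002, 0.819, 0.573, 0.006]
contact_force: [5.5, -4.8, 11.5]
gripper_width: -0.0
t 7.9167 tcp [ 0.4637 -0.0369  0.1445] tip [ 0.4646 -0.0367  0.0715] F clamp [-6.8, 2.7] 11.5 gw -0.0
tip rel pad in clamp: x 0.1079 y 0.0007 z 0.0715
shift to pad in tool axes [0.0023 0.1086 0.0011]
yaw of -tooly 159.9340452238079 tool z [ 0.0117  0.0031 -0.9999] clamp x in tool [-0.0098 -0.9999 -0.01  ]
q [-0.318  0.385  0.318  2.201 -0.223  0.573  1.385]
```

```bash
python3 -m creep '[[[0.008,-0.002,-0.004,0,-0.005,0.003,0],[0.008,-0.002,-0.004,0,-0.005,0.003,0],[0.008,-0.002,-0.003,0,-0.005,0.003,0]]]'
python3 where.py
python3 -m creep '[[[0.01,-0.001,0,0,-0.006,0.003,0],[0.008,-0.001,0,0,-0.006,0.003,0],[0.008,-0.001,0,0,-0.006,0.003,0]]]'
python3 where.py
python3 - <<'E'
from h import *
c=read_camera('side'); u0,v0,u1,v1=(200,120,320,240); cv2.imwrite('pics/side4.png',cv2.resize(c['color'][v0:v1,u0:u1,::-1],None,fx=5,fy=5,interpolation=cv2.INTER_CUBIC))
c=read_camera('wrist'); save(c,'pics/wrist4.png')
E
```

```text
t: 8.17
eef_pos: [0.4633, -0.0367, 0.1437]
tool_rot: [0.005, 0.818, 0.576, 0.009]
contact_force: [0.4, -6.4, 29.1]
gripper_width: -0.001
t 8.1667 tcp [ 0.4633 -0.0367  0.1437] tip [ 0.4647 -0.0365  0.0707] F clamp [-2.5, 5.9] 29.1 gw -0.001
tip rel pad in clamp: x 0.1078 y 0.0005 z 0.0707
shift to pad in tool axes [0.0016 0.109  0.0019]
yaw of -tooly 160.27331298500033 tool z [ 0.0195  0.0022 -0.9998] clamp x in tool [-0.0038 -0.9998 -0.0176]
q [-0.318  0.383  0.315  2.206 -0.223  0.561  1.39 ]
t: 8.42
eef_pos: [0.4623, -0.0367, 0.1439]
tool_rot: [0.008, 0.82, 0.573, 0.014]
contact_force: [3.9, -7.1, 21.1]
gripper_width: -0.001
t 8.4167 tcp [ 0.4623 -0.0367  0.1439] tip [ 0.4646 -0.0365  0.0709] F clamp [-6.1, 5.4] 21.1 gw -0.001
tip rel pad in clamp: x 0.1079 y 0.0005 z 0.0709
shift to pad in tool axes [0.0027 0.1099 0.0032]
yaw of -tooly 159.89065050823675 tool z [ 0.0315  0.0037 -0.9995] clamp x in tool [-0.0102 -0.9995 -0.0285]
q [-0.317  0.377  0.315  2.215 -0.227  0.546  1.388]
```

View pics/side4.png

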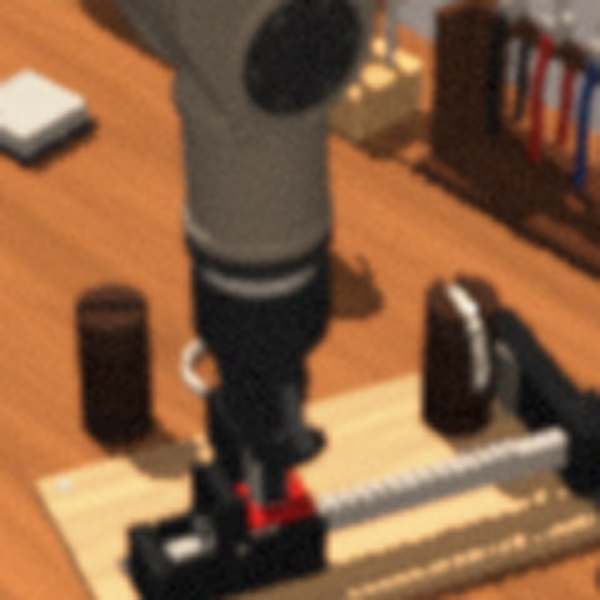

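View pics/wrist4.png

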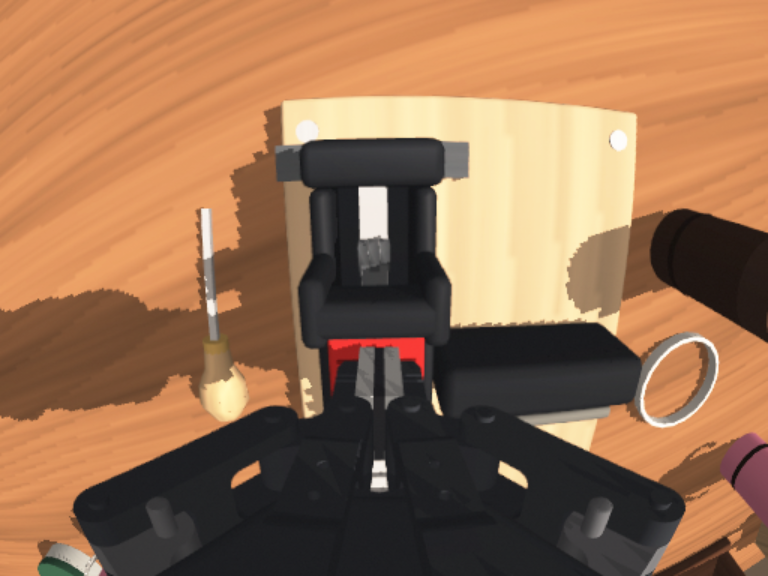

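The jaw's tail meets the bracket at wrist-picture row ~187, and the tip has stalled at 108 mm. I'll push once more, harder, with the pad held down, to be sure it is seated.

```bash
python3 -m creep '[[[0.02,-0.006,-0.005,0,-0.01,0.002,0],[0.015,-0.003,-0.003,0,-0.012,0.002,0],[0.01,-0.001,0,0,-0.012,0.002,0],[0.01,-0.001,0,0,-0.012,0.002,0]]]'
python3 where.py
```

```text
t: 8.85
eef_pos: [0.4516, -0.0306, 0.1474]
tool_rot: [0.015, 0.82, 0.572, 0.022]
contact_force: [27.2, -16.8, -14.5]
gripper_width: -0.001
t 8.85 tcp [ 0.4516 -0.0306  0.1474] tip [ 0.4555 -0.0305  0.0746] F clamp [-31.2, 6.7] -14.5 gw -0.001
tip rel pad in clamp: x 0.1185 y -0.0021 z 0.0746
shift to pad in tool axes [0.0007 0.122  0.0061]
yaw of -tooly 159.80075635713717 tool z [ 5.310e-02  8.000e-04 -9.986e-01] clamp x in tool [-0.0113 -0.9987 -0.0497]
q [-0.344  0.349  0.321  2.25  -0.217  0.516  1.362]
```

The tip is now on the thumb stop at 31 N against a solid end stop, but it rode up to 74.6 mm. I'll press the pad fully down again here and push with it down, so the end position is certainly reached with the release held.

```bash
python3 -m creep '[[[0.01,0,0,0,0.004,0.003,0],[0.01,0,0,0,0.002,0.004,0],[0.01,0,0,0,0,0.004,0]]]'
python3 where.py
```

```text
t: 9.1
eef_pos: [0.4662, -0.0359, 0.1431]
tool_rot: [0.008, 0.821, 0.571, 0.021]
contact_force: [-6.1, -8.2, 67.9]
gripper_width: -0.002
t 9.1 tcp [ 0.4662 -0.0359  0.1431] tip [ 0.4694 -0.0351  0.0702] F clamp [3.0, 9.8] 67.9 gw -0.002
tip rel pad in clamp: x 0.1039 y -0.0024 z 0.0702
shift to pad in tool axes [0.001  0.1065 0.004 ]
yaw of -tooly 159.59381103787985 tool z [ 0.0438  0.0105 -0.999 ] clamp x in tool [-0.0149 -0.9992 -0.0378]
q [-0.309  0.379  0.307  2.213 -0.241  0.533  1.396]
```

```bash
python3 -m creep '[[[0.01,-0.004,0,0,0,-0.001,0],[0.01,-0.003,0,0,0,0,0]]]'
python3 where.py
python3 - <<'E'
from h import *
c=read_camera('side'); u0,v0,u1,v1=(200,120,320,240); cv2.imwrite('pics/side5.png',cv2.resize(c['color'][v0:v1,u0:u1,::-1],None,fx=5,fy=5,interpolation=cv2.INTER_CUBIC))
c=read_camera('wrist'); save(c,'pics/wrist5.png')
E
```

```text
t: 9.27
eef_pos: [0.4695, -0.0371, 0.1472]
tool_rot: [0.003, 0.822, 0.57, 0.015]
contact_force: [-3.0, 0.7, 3.9]
gripper_width: -0.002
t 9.2667 tcp [ 0.4695 -0.0371  0.1472] tip [ 0.4716 -0.0362  0.0743] F clamp [3.1, 0.4] 3.9 gw -0.002
tip rel pad in clamp: x 0.1014 y -0.0021 z 0.0743
shift to pad in tool axes [0.0013 0.103  0.0023]
yaw of -tooly 159.46977784512382 tool z [ 0.028   0.0124 -0.9995] clamp x in tool [-0.0175 -0.9996 -0.0223]
q [-0.307  0.381  0.311  2.195 -0.236  0.567  1.393]
```

View pics/wrist5.png

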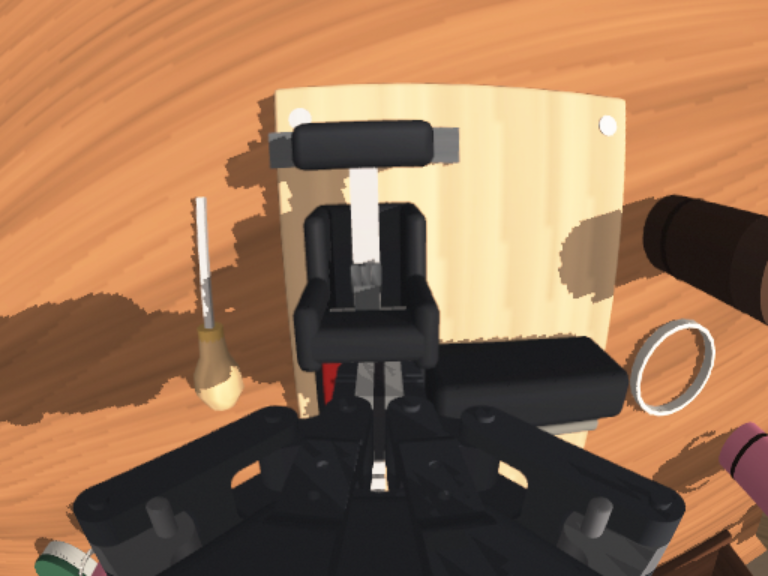

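That regrip dragged the jaw back about 15 mm. The tip now sits right against the thumb stop, so I'll press the pad fully down and push home again in small steps.

```bash
python3 -m creep '[[[0.01,-0.008,-0.008,-0.001,0,0.002,0],[0.01,-0.004,-0.006,-0.001,0,0.002,0],[0.003,-0.001,0,0,0,0.002,0]]]'
python3 where.py
```

```text
t: 9.62
eef_pos: [0.4731, -0.0376, 0.1437]
tool_rot: [-0.002, 0.817, 0.576, 0.007]
contact_force: [-6.2, -3.9, 34.1]
gripper_width: -0.0
t 9.6167 tcp [ 0.4731 -0.0376  0.1437] tip [ 0.4738 -0.0368  0.0707] F clamp [4.5, 5.8] 34.1 gw -0.0
tip rel pad in clamp: x 0.0992 y -0.0022 z 0.0707
shift to pad in tool axes [-0.0011  0.0995  0.0004]
yaw of -tooly 160.3985142677911 tool z [ 0.0086  0.0109 -0.9999] clamp x in tool [-0.0017 -1.     -0.0045]
q [-0.301  0.399  0.307  2.178 -0.234  0.586  1.407]
```

```bash
python3 -m creep '[[[0.005,-0.004,0,-0.001,-0.004,0.001,0],[0.007,-0.004,0,-0.001,-0.005,0.001,0],[0.007,-0.001,0,0,-0.006,0.002,0]]]'
python3 where.py
python3 -m creep '[[[0.007,-0.002,0,0,-0.006,0.002,0],[0.007,-0.002,0,0,-0.006,0.002,0],[0.007,-0.001,0,0,-0.006,0.002,0]]]'
python3 where.py
```

```text
t: 9.87
eef_pos: [0.4677, -0.0355, 0.1445]
tool_rot: [-0.002, 0.817, 0.576, 0.005]
contact_force: [1.4, -6.3, 12.5]
gripper_width: 0.001
t 9.8667 tcp [ 0.4677 -0.0355  0.1445] tip [ 0.4682 -0.0348  0.0715] F clamp [-3.4, 5.5] 12.5 gw 0.001
tip rel pad in clamp: x 0.1051 y -0.0022 z 0.0715
shift to pad in tool axes [-0.0011  0.1053  0.0003]
yaw of -tooly 160.33441938400094 tool z [ 0.0063  0.009  -0.9999] clamp x in tool [-0.0029 -1.     -0.003 ]
q [-0.31   0.391  0.31   2.188 -0.229  0.585  1.396]
t: 10.12
eef_pos: [0.4596, -0.0328, 0.1439]
tool_rot: [-0.003, 0.818, 0.575, 0.004]
contact_force: [1.5, -4.4, 19.8]
gripper_width: -0.003
t 10.1167 tcp [ 0.4596 -0.0328  0.1439] tip [ 0.4599 -0.0321  0.0709] F clamp [-2.9, 3.7] 19.8 gw -0.003
tip rel pad in clamp: x 0.1138 y -0.0021 z 0.0709
shift to pad in tool axes [-6.000e-04  1.138e-01  1.000e-04]
yaw of -tooly 160.13848670682194 tool z [ 0.0043  0.0095 -0.9999] clamp x in tool [-6.3e-03 -1.0e+00 -8.0e-04]
q [-0.319  0.382  0.311  2.206 -0.228  0.578  1.387]
```

```bash
python3 -m creep '[[[0.007,-0.002,-0.002,0,-0.005,0.002,0],[0.007,-0.002,-0.002,0,-0.005,0.002,0],[0.007,-0.001,-0.002,0,-0.005,0.002,0]]]'
python3 where.py
python3 - <<'E'
from h import *
c=read_camera('wrist'); save(c,'pics/wrist6.png')
E
```

```text
t: 10.37
eef_pos: [0.457, -0.0319, 0.1444]
tool_rot: [-0.001, 0.818, 0.575, 0.006]
contact_force: [5.1, -6.6, 14.9]
gripper_width: -0.002
t 10.3667 tcp [ 0.457  -0.0319  0.1444] tip [ 0.4576 -0.0312  0.0714] F clamp [-7.0, 4.5] 14.9 gw -0.002
tip rel pad in clamp: x 0.1163 y -0.0021 z 0.0714
shift to pad in tool axes [-0.0007  0.1167  0.0006]
yaw of -tooly 160.2402392141886 tool z [ 0.0089  0.0092 -0.9999] clamp x in tool [-0.0045 -1.     -0.0053]
q [-0.322  0.376  0.311  2.214 -0.227  0.571  1.385]
```

View pics/wrist6.png

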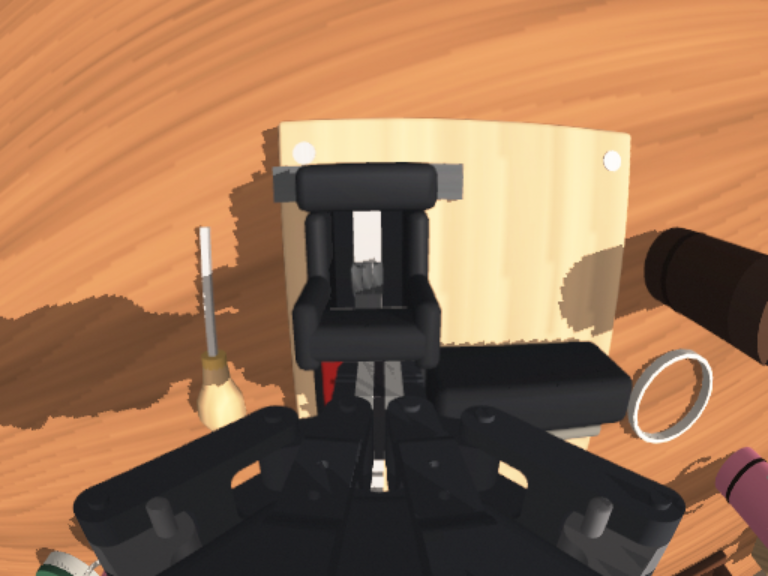

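The tail is at the bracket again (row ~210) with the pad level. A few more rows will confirm it is stalled.

```bash
python3 -m creep '[[[0.007,-0.003,-0.002,0,-0.006,0.003,0],[0.007,-0.002,-0.002,0,-0.006,0.003,0]]]'
python3 where.py
python3 -m creep '[[[0.012,-0.002,-0.002,0,-0.007,0.003,0],[0.012,-0.002,-0.002,0,-0.007,0.003,0]]]'
python3 where.py
```

```text
t: 10.58
eef_pos: [0.4565, -0.0317, 0.1438]
tool_rot: [0.003, 0.818, 0.575, 0.009]
contact_force: [2.1, -7.6, 27.4]
gripper_width: -0.001
t 10.5833 tcp [ 0.4565 -0.0317  0.1438] tip [ 0.4579 -0.0313  0.0708] F clamp [-4.6, 6.5] 27.4 gw -0.001
tip rel pad in clamp: x 0.1160 y -0.0021 z 0.0708
shift to pad in tool axes [-0.0007  0.1171  0.0018]
yaw of -tooly 160.23591408017586 tool z [ 0.0186  0.0062 -0.9998] clamp x in tool [-0.0044 -0.9999 -0.0155]
q [-0.326  0.373  0.312  2.221 -0.225  0.556  1.382]
t: 10.75
eef_pos: [0.456, -0.0317, 0.1441]
tool_rot: [0.004, 0.818, 0.575, 0.011]
contact_force: [5.9, -8.6, 21.2]
gripper_width: 0.002
t 10.75 tcp [ 0.456  -0.0317  0.1441] tip [ 0.4577 -0.0312  0.0711] F clamp [-8.5, 6.2] 21.2 gw 0.002
tip rel pad in clamp: x 0.1161 y -0.0021 z 0.0711
shift to pad in tool axes [-0.0005  0.1176  0.0023]
yaw of -tooly 160.20031705473906 tool z [ 0.0233  0.0068 -0.9997] clamp x in tool [-0.005  -0.9998 -0.0197]
q [-0.326  0.371  0.312  2.225 -0.226  0.551  1.382]
```

The tip is stalled at 116 mm with 8.5 N of push, the pad fully down, so the jaw is at the end stop. Now I'll lift, with a slight push kept toward the stop so that nothing drags back.

```bash
python3 -m creep '[[[0,0,0,0,-0.003,-0.004,0],[0,0,0,0,-0.001,-0.006,0],[0,0,0,0,0,-0.01,0],[0,0,0,0,0,-0.015,0],[0,0,0,0,0,-0.02,0],[0,0,0,0,0,-0.02,0],[0,0,0,0,0,0,0]]]'
python3 where.py
python3 - <<'E'
from h import *
for n,roi in(('scene',(210,140,300,250)),('side',(200,140,320,260))):
    c=read_camera(n); u0,v0,u1,v1=roi; cv2.imwrite(f'pics/{n}7.png',cv2.resize(c['color'][v0:v1,u0:u1,::-1],None,fx=5,fy=5,interpolation=cv2.INTER_CUBIC))
c=read_camera('wrist'); save(c,'pics/wrist7.png')
E
```

```text
t: 11.33
eef_pos: [0.4502, -0.0317, 0.2233]
tool_rot: [0.003, 0.818, 0.574, 0.01]
contact_force: [0.2, -0.3, 0.6]
gripper_width: 0.0
t 11.3333 tcp [ 0.4502 -0.0317  0.2233] tip [ 0.4516 -0.0313  0.1503] F clamp [-0.3, 0.2] 0.6 gw 0.0
tip rel pad in clamp: x 0.1219 y -0.0000 z 0.1503
shift to pad in tool axes [0.0017 0.1231 0.002 ]
yaw of -tooly 160.11853180982067 tool z [ 0.0192  0.0064 -0.9998] clamp x in tool [-0.0065 -0.9999 -0.016 ]
q [-0.395  0.214  0.376  2.181 -0.124  0.745  1.287]
```

View pics/side7.png

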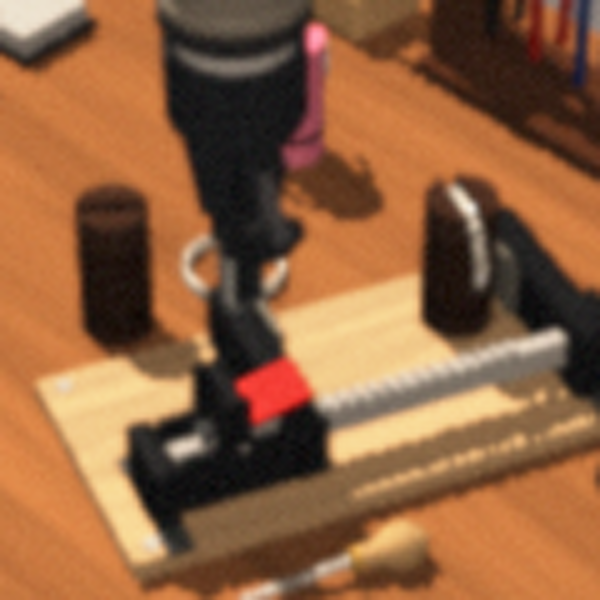

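View pics/wrist7.png

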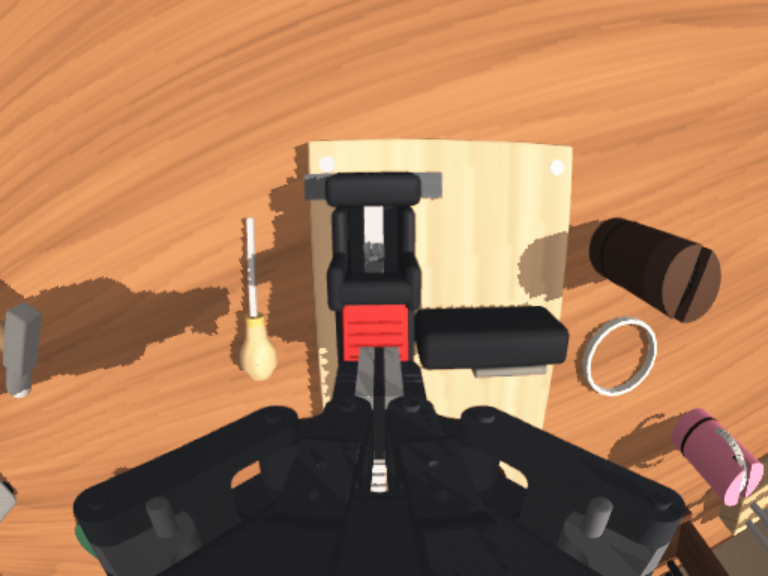

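The side view shows the jaw's tail at the bracket, about (200,450), the release up at (275,390) and the post upright at (460,260). As a check I'll measure how far the pad has travelled and compare the bystanders before and after.

```bash
python3 -m creep '[[[0,0,0,0,0,-0.03,0],[0,0,0,0,0,-0.03,0],[0,0,0,0,0,-0.03,0],[0,0,0,0,0,-0.02,0],[0,0,0,0,0,0,0],[0,0,0,0,0,0,0]]]' | head -2
python3 - <<'E'
from h import *
import pickle
yaw=np.radians(160.5); cx=np.array([np.cos(yaw),np.sin(yaw)]); cy=np.array([-cx[1],cx[0]]); pad=np.array([.5665,-.072])
for n in('scene','side'):
    c0=pickle.load(open(n+'0.pkl','rb')); c=read_camera(n); save(c,f'pics/{n}8.png')
    for tag,k in(('0',c0),('1',c)):
        hsv=cv2.cvtColor(k['color'],cv2.COLOR_RGB2HSV); P=cloud(k)
        m=((hsv[...,0]<6)|(hsv[...,0]>174))&(hsv[...,1]>190)&(hsv[...,2]>130)
        d=P[...,:2]-pad; a=np.dstack([d@cx,d@cy,P[...,2]])
        mm=m&(a[...,0]>-.06)&(a[...,0]<.16)&(abs(a[...,1])<.035)&(a[...,2]>.05)&(a[...,2]<.1)
        v,u=np.nonzero(mm); w=world(k,u.mean(),v.mean(),.078)[:2]-pad
        p=(a[...,0]>-.09)&(a[...,0]<-.02)&(a[...,1]>-.125)&(a[...,1]<-.045)&(a[...,2]>.098)&(a[...,2]<.13)
        print(n,tag,len(u),'pad',(w@cx).round(4),(w@cy).round(4),'z',np.median(a[mm],0).round(4),'post top',a[p].mean(0).round(4),p.sum())
    df=np.abs(c['color'].astype(int)-c0['color']).sum(2)>90
    cv2.imwrite(f'pics/{n}diff.png',cv2.resize(df.astype(np.uint8)*255,None,fx=1.5,fy=1.5))
E
```

```text
t: 11.98
eef_pos: [0.4425, -0.0312, 0.3267]
scene 0 102 pad -0.0004 -0.0007 z [-0.0007 -0.0007  0.0781] post top [-0.0573 -0.0835  0.1068] 182
scene 1 91 pad 0.1034 -0.0003 z [ 1.041e-01 -1.000e-04  7.780e-02] post top [-0.0571 -0.0838  0.107 ] 175
side 0 109 pad 0.0007 0.0004 z [0.0016 0.0034 0.0799] post top [-0.0513 -0.0772  0.1076] 153
side 1 106 pad 0.1069 0.0019 z [0.1069 0.0051 0.0794] post top [-0.0514 -0.0776  0.1075] 151
```

View pics/scene8.png

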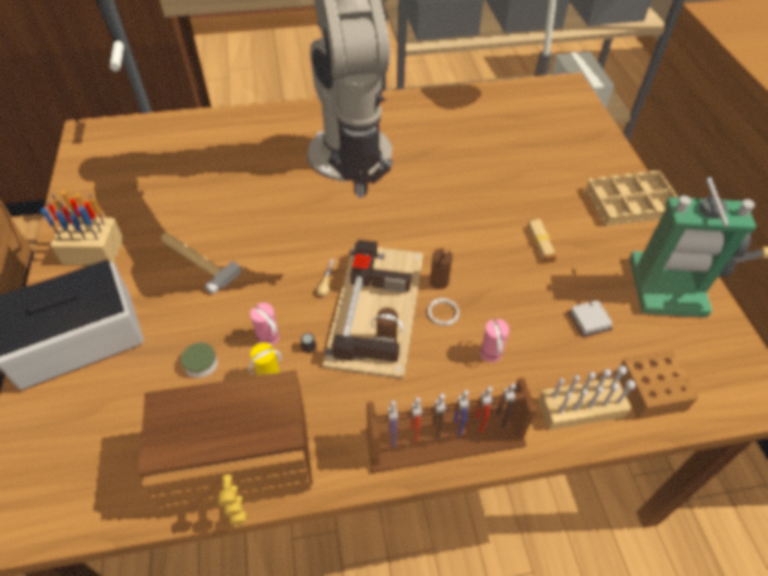

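View pics/scenediff.png

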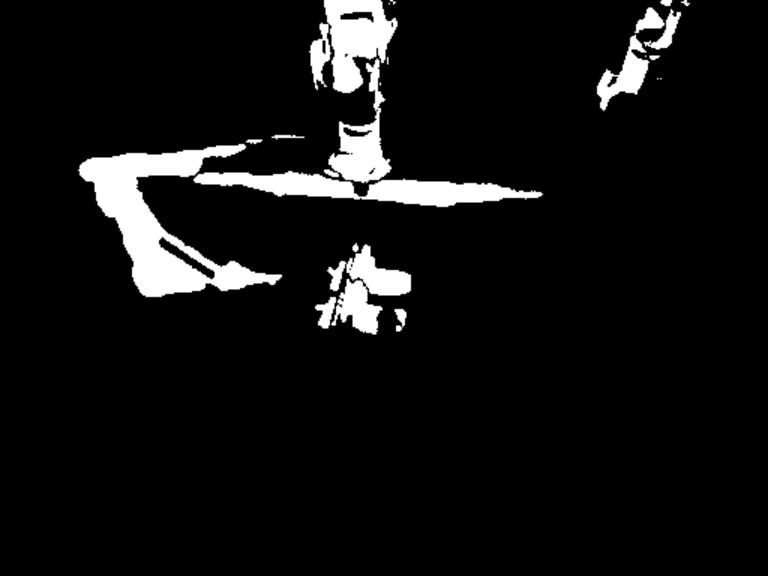

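The pad travelled 103.8 mm (scene) and 106.2 mm (side), which averages to 105 mm. It is back at its rest height, and the post has not moved. The difference picture shows only the arm, its shadow and the jaw.

```bash
python3 -c "
from station import hand_in,get_obs
print(hand_in())"
```

```text
the job is handed in; nothing more can be done
None
```

The clamp is open: I pressed the red release down with the shut fingertips, pushed the sliding jaw to the end stop, and lifted off so the release sprang up. I handed in at about 12 s of the 51 s allowed.

**One stumble:** on the first push the tip slipped forward onto the thumb stop, with 31 N on the fingertips, and rode up, so the pad was not fully down. Pressing it down again briefly reached 68 N on the fingertips and dragged the jaw back about 15 mm. I then pushed it home again with the pad level until it stalled at 8.5 N. No wrist force I read passed 68 N, against the limit of 120 N.

**Last checks:**
- **Jaw travel:** the pad moved 103.8 mm in the scene camera and 106.2 mm in the side camera. That averages to the 105 mm of full opening, though the two views disagree by about 2 mm. The pictures show the jaw's tail against the rear bracket.
- **Release:** the pad is back at its rest height of about 78 mm.
- **Post and cuff:** still upright, with the post top within 0.5 mm of where it started.
- **Everything else:** comparing the scene pictures before and after shows changes only from the arm, its shadow and the jaw. The robot is clear of everything.

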